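# Eject the reader's stuck tray with the release pin

### The arm

A 6-joint arm with a two-finger parallel gripper is mounted at the origin on a cart in front of the work surface, level with it; the furniture and walls round the work are solid. World frame = base frame: x ahead of the robot, y to its left, z up, the work surface at z = 0. Lengths are in mm, angles in rad, forces in N, time in s.
With the tool pointing down it reaches from about 350 to 875 mm from the base axis. Payload 4.2 kg.
Tool frame: the origin (TCP) lies midway between the tips of the shut fingers; the grasp point (between the pads) lies 19 mm behind it; z points along the fingers, y is the line along which they close (so a half turn about z gives the same grasp; the last joint's range is limited). The gripper opens to 85 mm and grips with 20 to 120 N. Pads are 22 mm wide; open, the fingers measure 114 mm over their backs; the gripper's body (76 mm by 85 mm) begins 54 mm behind the grasp point. The pads swing forward as they close: fully open they stand 13 mm farther back than shut.
Start: joints at [1.438, 0.385, 0.008, 0, -1.194, -0.259], TCP at [238.625, 577.631, 231.312] pointing down, gripper open.
Joint ranges: [-3.14, 3.14], [-1.21, 2.06], [-1.07, 1.41], [-3.16, 2.05], [-2.99, -0.16], [-3.1, 3.1]. Speed limits (rad/s): [2.79, 2.79, 3.14, 3.14, 3.14, 3.14].

### API

Orientations are given as a unit quaternion [x, y, z, w].
In Python, from bench import arm gives the robot as it stands.
- The arm moves only by the tool send_rows, never from a script. Its argument "targets" is a list of rows, each an object of numbers: "gripper": the gripper command: -1 is fully open, 1 is shut, values between are in proportion; "x", "y", "z": the shift along the tool's x, y, z in cm; "ax", "ay", "az": the turn, a rotation vector about the tool's x, y, z in degrees. A call has 1 to 5 rows; each row shifts and turns the commanded pose from where the row before left it, along the tool's axes as they then stand; what a row does not reach is not made up. A row lasts 1/12 s, in which the tool goes at most 41.7 mm and 7.16 degrees, less where a joint would pass 70% of its speed; a pose out of reach is approached as far as the arm can. A call is refused whole if a number of a shift passes 4.17 or a number of a turn 7.16, either way. A call with a gripper value outside its range is refused whole. The fingers move at their own pace and stop on an object; the grip force is fixed at half the most. Time passes only in rows, so rows that do not move let the fingers close. It gives the time, the measured TCP pose, the force, the opening and the grip force at its end, in the units of the state.
- arm.read_state(): the state, without advancing time (a new reading comes with each control period).
- arm.get_image(name): name is "scene" or "top"; returns (picture, depth): 384x512x3 uint8, red, green, blue; 384x512 float32, mm along the optical axis (not along the pixel's ray), 0 where there is no reading.
- arm.camera_model(name): a dict with "fx", "fy", "cx", "cy" (pixels), "cam_to_world" (4x4, takes a point from camera to world coordinates). Camera axes: x right, y down, z forward; pixel columns grow to the right and rows downward; lengths in mm; the calibration is good to about 2 mm. A picture is of the moment at which its call begins. camera_model takes no time and is no camera call.
- arm.job_done(): hands the job in; it is judged then, once.
Trained networks look in the newest picture that a camera, given by its name, has taken for a name from the list of things; names that differ only in an ending like _2 or _b are one class to them, and where a whole thing is asked for, a point or a joint stands for the part that bears it (a point fixed in the world has none). Each returns a list of dicts, best first, with "score" (0 to 1); they miss things now and then, are a little off and sometimes report something else, mostly with a low value. They report only what shows in the picture. A call takes as long as a camera call. They do not tell look-alikes from the thing itself.
- arm.boxes_of(camera, thing): "rect" ([left, top, width, height] in pixels, round what is visible of it).
The state is a dict: "clock": time; "joints": joint angles; "joint_vel": joint speeds; "joint_efforts": joint torques, N m; "position": TCP position; "ee_rot": TCP orientation; "contact_force": force on the tool from outside, world axes, zero at the start; "wrist_torque": the same for the moment, N m; "gripper_width": finger opening in mm; "grasp_force": force on a finger pad.
Only numpy, scipy, OpenCV 4.12 (cv2) and the standard library are available. Lean on these libraries where they do the work, as an engineer would, in place of code of your own. Each camera call takes 0.05 s, during which the arm holds its last target. There are 200 camera calls.

### The job

The tray of the small white reader is stuck shut. Take the long release pin from the pin rack, push it straight down through the round release port in the reader's top until the hidden catch lets go and the tray springs out, then draw the pin out and hang it back upright in its empty place in the rack. Leave the short pin where it is.

Things in the scene. Friction and masses are not known exactly. Their poses are not given: they have to be found in the camera images.
- release_pin: the long release pin, hanging upright in either place of the rack. Origin: centre of the underside of its flange; z up along the pin. Above it: steel flange 40 mm diameter, 4 mm thick, then a round black handle 18 mm diameter, 45 mm tall (pinch it from above, fingertips just over the flange). Below: steel shaft 8 mm diameter, tip 75 mm below the origin. 40 g.
- short_pin: a shorter pin in the other place of the rack: same flange and origin, handle 18 mm diameter but only 28 mm tall, shaft only 28 mm long, too short to reach the catch. 30 g. Stays where it is.
- pin_rack: fixed open rack: two 170 x 60 x 6 mm aluminium plates (x by y) on four thin posts. Origin: centre of its underside on the bench; z up, x along the row. The upper plate's top face is 95 mm above the bench; its two through holes, 22 mm diameter, lie at x = -45 and +45 mm, y = 0. A pin hangs in a hole with its flange on the plate, so its origin is then 95 mm above the bench.
- release_port (a point): centre of the mouth of the release port, a round 24 mm hole with a steel ring in the flat top (100 mm above the bench) of the fixed white reader, 180 x 150 x 100 mm (x by y by z). Axes: z up, x from the reader's front to its back. The port is on the reader's centre line, 50 mm behind the front face.
- catch (a joint): how far the hidden spring catch is pressed down, m. Its pad, 42 mm diameter, lies straight below the port, at rest 35 mm under the reader's top face (value 0). It resists with 3 N at first, 7 N at 0.010; the tray is freed at about 0.010; hard stop at 0.020 (11 N). It comes back up by itself.
- tray (a joint): how far the reader's tray is out of its front (toward -x of the reader), m: 0 shut and latched, 0.06 fully out. Once the catch frees it a spring drives it out in about half a second, and it stays out.
Not all that is in view belongs to the job. Leave any purple or yellow look-alike of the release_pin alone.

How it is judged:
By the outcome, as a careful person would: the job done as asked, in the order asked, and still so for the second after the job is handed in, with the robot touching nothing.
It also fails if it takes over 42 s, if anything falls off the work surface, if the arm or the gripper's body presses on something with over 40 N, if the wrist force passes 120 N, or if a joint passes its speed limit or range.

## Working session

There is one attempt and no reset: what is moved stays moved. The work goes in short steps, Python scripts to look and compute and a tool call to move; the robot and the scene stay as the last step left them, time stands still between calls to the robot, and variables do not carry over. Pictures are saved under pics/ and viewed, at most 10 in all, crops included, and the job is handed in when it is done.

Besides the shell and the picture viewer there is one more tool, called after "Emit:" by a JSON object that holds its "name" and its "arguments", one argument or row to a line. send_rows: Moves the arm, as the interface text tells. Its arguments: {"type":"object","properties":{"targets":{"type":"array"}},"required":["targets"]}

```bash
mkdir -p pics; ls; cat > h.py <<'E'
import numpy as np, cv2
from bench import arm
def snap(n,fn):
    im,d=arm.get_image(n); cv2.imwrite(f'pics/{fn}.png',im[:,:,::-1]); np.save(f'pics/{fn}.npy',d); return im,d
def cloud(n,d):
    m=arm.camera_model(n); v,u=np.mgrid[:d.shape[0],:d.shape[1]]
    P=np.stack([(u-m['cx'])/m['fx']*d,(v-m['cy'])/m['fy']*d,d,np.ones_like(d)],-1)
    return (P@np.array(m['cam_to_world']).T)[...,:3]
E
python3 - <<'E'
from h import *
a,_=snap('scene','s1'); b,d=snap('top','t1')
cv2.imwrite('pics/both.png',cv2.resize(np.vstack([a,b])[:,:,::-1],None,fx=.78,fy=.78))
for t in ['release_pin','short_pin','pin_rack','release_port','tray']:
    for c in ['top','scene']:
        try: print(t,c,arm.boxes_of(c,t)[:4])
        except Exception as e: print(t,e)
print(arm.read_state()); print(arm.camera_model('top'))
E
```

```text
pics
release_pin top [{'rect': [218.9, 153.8, 15.8, 18.5], 'score': 0.6}, {'rect': [179.4, 191.6, 16.8, 16.7], 'score': 0.47}, {'rect': [140.8, 132.0, 15.4, 16.6], 'score': 0.47}]
release_pin scene [{'rect': [252.1, 154.2, 16.0, 39.3], 'score': 0.72}, {'rect': [235.2, 118.5, 11.2, 33.9], 'score': 0.72}, {'rect': [209.9, 144.7, 14.6, 35.6], 'score': 0.63}]
short_pin top [{'rect': [170.1, 228.4, 18.1, 19.5], 'score': 0.68}]
short_pin scene [{'rect': [175.3, 155.7, 16.1, 16.3], 'score': 0.73}]
pin_rack top [{'rect': [163.1, 177.3, 48.4, 84.3], 'score': 0.97}]
pin_rack scene [{'rect': [169.1, 154.6, 66.4, 49.6], 'score': 0.89}]
release_port top [{'rect': [325.8, 109.8, 91.4, 90.5], 'score': 0.63}]
release_port scene [{'rect': [299.9, 210.0, 111.9, 110.9], 'score': 0.83}]
tray top [{'rect': [366.4, 194.1, 14.8, 6.4], 'score': 0.51}]
tray scene [{'rect': [305.8, 254.6, 47.3, 54.1], 'score': 0.93}, {'rect': [209.4, 144.3, 16.5, 30.4], 'score': 0.18}]
{'clock': 0.6, 'joints': array([ 1.43761500e+00,  3.84674196e-01,  7.84429956e-03, -9.07193343e-06,
       -1.19401988e+00, -2.58610764e-01]),
[... 333 characters left out ...]
7e-01, -1.94647158e-01, -2.53445407e-06,  2.69376101e-05]), 'contact_force': array([0.29046413, 0.76814391, 0.10986106]), 'wrist_torque': array([ 0.00013589, -0.04338754, -0.00057379]), 'grasp_force': 0.0, 'gripper_width': 85.51602444409592}
{'fx': 418.3478155184954, 'fy': 418.3478155184954, 'cx': 259.4346385404442, 'cy': 195.0647406982219, 'cam_to_world': array([[-8.26667559e-03, -9.97015580e-01,  7.67567330e-02,
         4.58607025e+02],
       [-9.99768081e-01,  9.76713214e-03,  1.91934240e-02,
         1.56916558e+02],
       [-1.98858359e-02, -7.65802659e-02, -9.96865094e-01,
         1.03068311e+03],
       [ 0.00000000e+00,  0.00000000e+00,  0.00000000e+00,
         1.00000000e+00]])}
```

View pics/both.png

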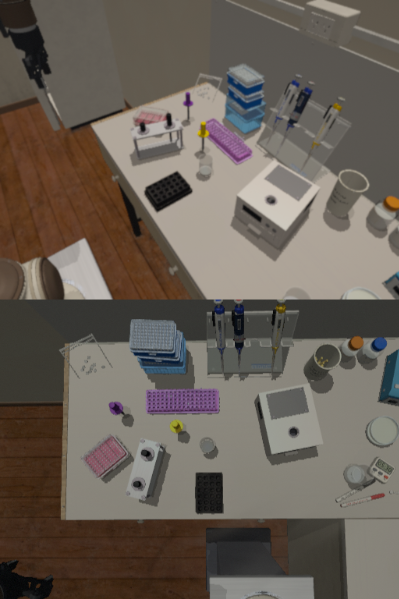

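```bash
python3 - <<'E'
from h import *
b=cv2.imread('pics/t1.png'); d=np.load('pics/t1.npy'); P=cloud('top',d)
def reg(l,t,w,h): 
    m=np.zeros(d.shape,bool); m[t:t+h,l:l+w]=1; return m
V,U=np.mgrid[:384,:512]
def rect(m,name):
    q=P[m]; r=cv2.minAreaRect(q[:,:2].astype(np.float32)); print(name,m.sum(),r,'z',np.median(q[:,2]))
    return r
rk=reg(155,170,65,100)
rect(rk&(abs(P[...,2]-95)<4),'plate')
for n,box in (('long',(176,188,24,24)),('short',(166,224,26,28))):
    q=reg(*box); zz=P[...,2]
    for lo,hi in((97,103),(105,160),(118,160),(138,160)):
        m=q&(zz>lo)&(zz<hi)
        if m.sum(): print(n,lo,m.sum(),P[m].mean(0),P[m].min(0),P[m].max(0))
rd=reg(320,100,105,105)
rect(rd&(abs(P[...,2]-100)<5),'reader')
g=cv2.cvtColor(b,cv2.COLOR_BGR2GRAY)
# port
m=reg(350,145,50,50)&(P[...,2]<90); print('port below',m.sum(), U[m].mean(),V[m].mean())
c1=cv2.resize(b[170:270,150:230],None,fx=5,fy=5,interpolation=2); c2=cv2.resize(b[105:205,325:420],None,fx=4,fy=4,interpolation=2)
c2=cv2.copyMakeBorder(c2,0,100,0,0,0); cv2.imwrite('pics/c.png',np.hstack([c1,c2]))
s=cv2.imread('pics/s1.png')
cv2.imwrite('pics/c2.png',cv2.resize(s[130:220,150:290],None,fx=5,fy=5,interpolation=2))
E
```

```text
plate 1622 ((482.3648681640625, 346.7366027832031), (60.596282958984375, 170.0643310546875), 74.63215637207031) z 95.89556303707406
long 97 228 [522.91789296 334.13469061  99.18812214] [495.95206094 310.23355391  97.00590085] [548.13294205 362.48748782 102.9363843 ]
long 105 79 [524.48912773 331.72607548 137.48255573] [516.39636924 324.8939232  106.25392075] [533.72458956 341.70263512 148.86373058]
long 118 70 [524.67551294 332.34240687 140.66136938] [516.39636924 325.31739634 119.72081848] [533.72458956 341.70263512 148.86373058]
long 138 52 [525.37961821 333.70282756 144.51676586] [517.79518439 325.31739634 138.35138433] [532.9837357  341.70263512 148.86373058]
short 97 242 [438.6782498  356.26882574  99.03407815] [407.39903371 330.26982376  97.00472214] [467.50441323 384.2087306  102.68023187]
short 105 68 [439.74790294 357.37013535 124.25183839] [430.30314558 350.30686519 105.72859002] [447.7926495  366.05341941 131.00129153]
short 118 56 [439.67812074 358.27262289 126.84899132] [432.6097811  350.50531215 118.64007669] [447.7926495  366.05341941 131.00129153]
reader 5247 ((623.4208984375, -78.25038146972656), (180.3701171875, 151.40008544921875), 10.726357460021973) z 101.16664738507063
port below 182 382.95604395604397 182.2087912087912
```

View pics/c.png

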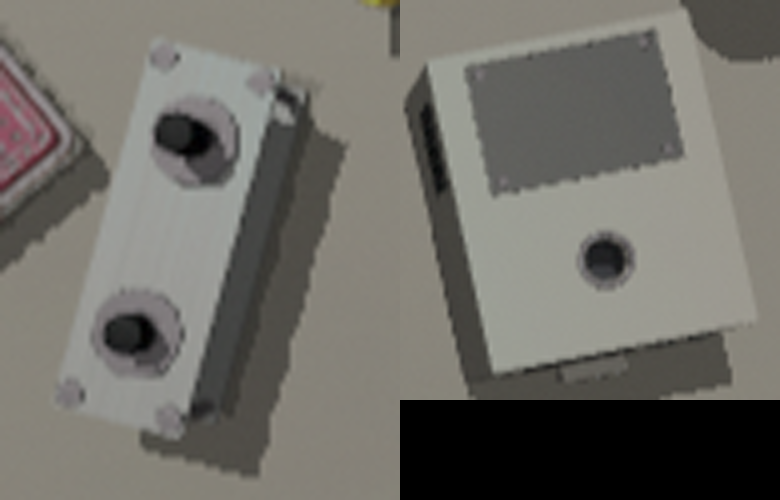

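View pics/c2.png

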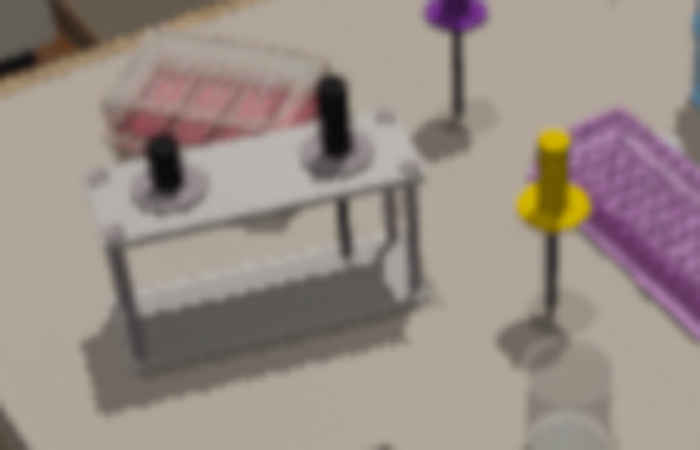

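```bash
python3 - <<'E'
from h import *
b=cv2.imread('pics/t1.png'); d=np.load('pics/t1.npy'); P=cloud('top',d); m=arm.camera_model('top'); T=np.array(m['cam_to_world'])
def at(u,v,z):
    r=T[:3,:3]@[(u-m['cx'])/m['fx'],(v-m['cy'])/m['fy'],1]; return T[:3,3]+r*(z-T[2,3])/r[2]
print('port px',at(376.2,170,100))
g=cv2.cvtColor(b,cv2.COLOR_BGR2GRAY)[155:185,360:395]; v,u=np.where(g<75); print('dark',len(u),at(360+u.mean(),155+v.mean(),95))
for y0 in range(-140,420,40):
    k=(abs(P[...,0]-555)<90)&(P[...,1]>=y0)&(P[...,1]<y0+40)&(d>0)
    q=P[k]; i=q[:,2].argmax(); print(y0,q[i].round())
E
```

```text
port px [583.76197002 -85.99625148 100.        ]
dark 82 [586.17603165 -86.74344322  95.        ]
-140 [ 583. -124.  106.]
-100 [619. -85. 106.]
-60 [548. -21. 106.]
-20 [591.  -9. 105.]
20 [526.  46.   7.]
60 [529.  68.   8.]
100 [554. 139.  60.]
140 [577. 162.  64.]
180 [552. 186.  63.]
220 [606. 253. 129.]
260 [608. 260. 125.]
300 [522. 330. 149.]
340 [524. 341. 148.]
380 [465. 380.  96.]
```

Emit:
{"name": "send_rows", "arguments": {
  "targets": [
    {"x": 3.6, "y": 1.15, "z": 0, "gripper": -0.2},
    {"x": 3.6, "y": 1.15, "gripper": -0.2},
    {"x": 3.6, "y": 1.15, "gripper": -0.2},
    {"x": 3.6, "y": 1.15, "gripper": -0.2},
    {"x": 3.6, "y": 1.15, "gripper": -0.2}
  ]
}}

```text
$.targets[0]: bad value
```

Emit:
{"name": "send_rows", "arguments": {
  "targets": [
    {"x": 3.6, "y": 1.15, "gripper": -0.2},
    {"x": 3.6, "y": 1.15, "gripper": -0.2},
    {"x": 3.6, "y": 1.15, "gripper": -0.2},
    {"x": 3.6, "y": 1.15, "gripper": -0.2},
    {"x": 3.4, "y": 1.15, "gripper": -0.2}
  ]
}}

```text
$.targets[0]: bad value
```

Emit:
{"name": "send_rows", "arguments": {
  "targets": [
    {"gripper": -0.2},
    {"gripper": -0.2}
  ]
}}

```text
$.targets[0]: bad value
```

Emit:
{"name": "send_rows", "arguments": {
  "targets": [
    {"x": 3.6, "y": 1.15, "z": 0, "ax": 0, "ay": 0, "az": 0, "gripper": -0.2},
    {"x": 3.6, "y": 1.15, "z": 0, "ax": 0, "ay": 0, "az": 0, "gripper": -0.2},
    {"x": 3.6, "y": 1.15, "z": 0, "ax": 0, "ay": 0, "az": 0, "gripper": -0.2},
    {"x": 3.6, "y": 1.15, "z": 0, "ax": 0, "ay": 0, "az": 0, "gripper": -0.2},
    {"x": 3.6, "y": 1.15, "z": 0, "ax": 0, "ay": 0, "az": 0, "gripper": -0.2}
  ]
}}

```text
clock: 1.02
position: [384.0, 454.6, 231.5]
ee_rot: [0.981, -0.194, 0.0, -0.0]
contact_force: [0.1, -0.6, -0.5]
gripper_width: 51.4
grasp_force: 0.0
```

Emit:
{"name": "send_rows", "arguments": {
  "targets": [
    {"x": 3.56, "y": 1.16, "z": 0, "ax": 0, "ay": 0, "az": 0, "gripper": -0.2},
    {"x": 3.56, "y": 1.16, "z": 0, "ax": 0, "ay": 0, "az": 0, "gripper": -0.2},
    {"x": 3.56, "y": 1.16, "z": 0, "ax": 0, "ay": 0, "az": 0, "gripper": -0.2},
    {"x": 3.56, "y": 1.16, "z": 0, "ax": 0, "ay": 0, "az": 0, "gripper": -0.2},
    {"x": 3.56, "y": 1.16, "z": 0, "ax": 0, "ay": 0, "az": 0, "gripper": -0.2}
  ]
}}

```text
clock: 1.43
position: [526.6, 332.8, 231.6]
ee_rot: [0.981, -0.195, 0.0, -0.0]
contact_force: [0.5, 0.9, -0.1]
gripper_width: 51.4
grasp_force: 0.0
```

Emit:
{"name": "send_rows", "arguments": {
  "targets": [
    {"x": 0, "y": 0, "z": 2, "ax": 0, "ay": 0, "az": 0, "gripper": -0.2},
    {"x": 0, "y": 0, "z": 1, "ax": 0, "ay": 0, "az": 0, "gripper": -0.2},
    {"x": 0, "y": 0, "z": 0, "ax": 0, "ay": 0, "az": 0, "gripper": -0.2}
  ]
}}

```text
clock: 1.68
position: [524.0, 332.8, 198.1]
ee_rot: [0.981, -0.195, -0.002, 0.002]
contact_force: [0.6, 0.3, -0.3]
gripper_width: 51.2
grasp_force: 0.0
```

```bash
python3 - <<'E'
from h import *
a,d=snap('scene','s2'); b,dt=snap('top','t2')
x=cv2.resize(a[60:240,120:320,::-1],None,fx=3,fy=3,interpolation=2)
cv2.imwrite('pics/c3.png',x)
print(arm.read_state()['position'])
E
```

```text
[524.78110329 334.64897703 201.04512403]
```

View pics/c3.png

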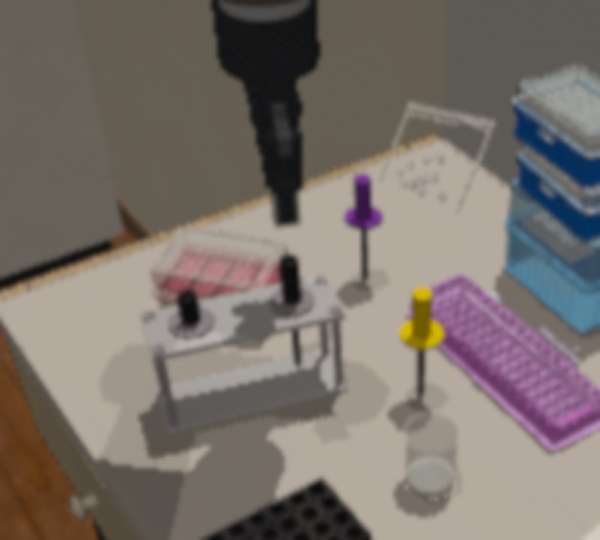

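The scene crop shows the fingers at (285,215), right over the long pin's handle at (289,258). Descending.

Emit:
{"name": "send_rows", "arguments": {
  "targets": [
    {"x": 0, "y": 0, "z": 2.5, "ax": 0, "ay": 0, "az": 0, "gripper": -0.2},
    {"x": 0, "y": 0, "z": 2.5, "ax": 0, "ay": 0, "az": 0, "gripper": -0.2},
    {"x": 0, "y": 0, "z": 2.5, "ax": 0, "ay": 0, "az": 0, "gripper": -0.2},
    {"x": 0, "y": 0, "z": 1.6, "ax": 0, "ay": 0, "az": 0, "gripper": -0.2},
    {"x": 0, "y": 0, "z": 0.5, "ax": 0, "ay": 0, "az": 0, "gripper": -0.2}
  ]
}}

```text
clock: 2.2
position: [523.6, 334.5, 103.3]
ee_rot: [0.981, -0.194, -0.001, 0.002]
contact_force: [0.3, -0.4, 0.1]
gripper_width: 51.3
grasp_force: 0.0
```

Emit:
{"name": "send_rows", "arguments": {
  "targets": [
    {"x": 0, "y": 0, "z": 0, "ax": 0, "ay": 0, "az": 0, "gripper": -0.2},
    {"x": 0, "y": 0, "z": 0, "ax": 0, "ay": 0, "az": 0, "gripper": 1},
    {"x": 0, "y": 0, "z": 0, "ax": 0, "ay": 0, "az": 0, "gripper": 1},
    {"x": 0, "y": 0, "z": 0, "ax": 0, "ay": 0, "az": 0, "gripper": 1},
    {"x": 0, "y": 0, "z": 0, "ax": 0, "ay": 0, "az": 0, "gripper": 1}
  ]
}}

```text
clock: 2.62
position: [526.3, 335.2, 107.4]
ee_rot: [0.981, -0.194, 0.001, -0.002]
contact_force: [-1.3, 0.4, 4.7]
gripper_width: 16.6
grasp_force: 58.4
```

Emit:
{"name": "send_rows", "arguments": {
  "targets": [
    {"x": 0, "y": 0, "z": 0, "ax": 0, "ay": 0, "az": 0, "gripper": 1},
    {"x": 0, "y": 0, "z": 0, "ax": 0, "ay": 0, "az": 0, "gripper": 1},
    {"x": 0, "y": 0, "z": 0, "ax": 0, "ay": 0, "az": 0, "gripper": 1}
  ]
}}

```text
clock: 2.87
position: [526.3, 335.2, 107.4]
ee_rot: [0.981, -0.194, 0.001, -0.001]
contact_force: [-1.3, 1.4, 6.1]
gripper_width: 16.9
grasp_force: 58.5
```

Emit:
{"name": "send_rows", "arguments": {
  "targets": [
    {"x": 0, "y": 0, "z": -1, "ax": 0, "ay": 0, "az": 0, "gripper": 1},
    {"x": 0, "y": 0, "z": -2, "ax": 0, "ay": 0, "az": 0, "gripper": 1},
    {"x": 0, "y": 0, "z": -3, "ax": 0, "ay": 0, "az": 0, "gripper": 1},
    {"x": 0, "y": 0, "z": -3, "ax": 0, "ay": 0, "az": 0, "gripper": 1},
    {"x": 0, "y": 0, "z": -2.5, "ax": 0, "ay": 0, "az": 0, "gripper": 1}
  ]
}}

```text
clock: 3.28
position: [525.6, 334.0, 222.8]
ee_rot: [0.981, -0.195, 0.0, -0.0]
contact_force: [-0.4, 0.8, -0.9]
gripper_width: 16.5
grasp_force: 58.5
```

Emit:
{"name": "send_rows", "arguments": {
  "targets": [
    {"x": 0, "y": 0, "z": -2, "ax": 0, "ay": 0, "az": 0, "gripper": 1},
    {"x": 0, "y": 0, "z": -1, "ax": 0, "ay": 0, "az": 0, "gripper": 1},
    {"x": 0, "y": 0, "z": 0, "ax": 0, "ay": 0, "az": 0, "gripper": 1}
  ]
}}

```text
clock: 3.53
position: [526.2, 334.7, 253.4]
ee_rot: [0.981, -0.195, 0.002, -0.002]
contact_force: [0.2, 0.5, 0.1]
gripper_width: 17.1
grasp_force: 58.5
```

```bash
python3 - <<'E'
from h import *
a,d=snap('scene','s3')
x=cv2.resize(a[60:240,120:320,::-1],None,fx=3,fy=3,interpolation=2)
cv2.imwrite('pics/c4.png',x)
s=arm.read_state();print(s['position'],s['contact_force'],s['gripper_width'],s['joints'])
E
```

```text
[525.37439221 334.18953609 250.98405784] [-0.95782397 -0.13084528 -1.33939316] 16.543415088417756 [ 8.25844549e-01  3.67843903e-01  3.21554745e-02 -5.18570245e-04
 -1.23352891e+00  3.52952771e-01]
```

View pics/c4.png

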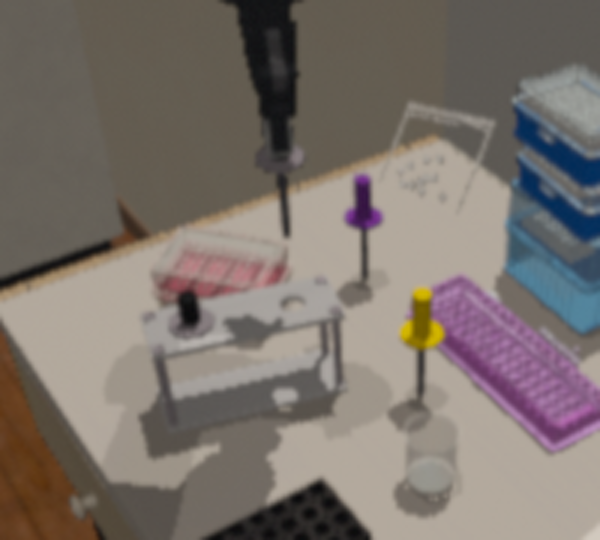

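Pin held upright (flange (279,157), tip (287,236)); the short pin is untouched. Travelling to the port.

Emit:
{"name": "send_rows", "arguments": {
  "targets": [
    {"x": 0.9, "y": 1.5, "z": 0, "ax": 0, "ay": 0, "az": 0, "gripper": 1},
    {"x": 1.8, "y": 3.1, "z": 0, "ax": 0, "ay": 0, "az": 0, "gripper": 1},
    {"x": 1.8, "y": 3.1, "z": 0, "ax": 0, "ay": 0, "az": 0, "gripper": 1},
    {"x": 1.8, "y": 3.1, "z": 0, "ax": 0, "ay": 0, "az": 0, "gripper": 1},
    {"x": 1.8, "y": 3.1, "z": 0, "ax": 0, "ay": 0, "az": 0, "gripper": 1}
  ]
}}

```text
clock: 4.0
position: [546.0, 172.3, 247.9]
ee_rot: [0.981, -0.195, -0.002, 0.001]
contact_force: [1.0, -0.0, 0.2]
gripper_width: 16.6
grasp_force: 58.5
```

Emit:
{"name": "send_rows", "arguments": {
  "targets": [
    {"x": 1.8, "y": 3.1, "z": 0, "ax": 0, "ay": 0, "az": 0, "gripper": 1},
    {"x": 1.8, "y": 3.1, "z": 0, "ax": 0, "ay": 0, "az": 0, "gripper": 1},
    {"x": 1.8, "y": 3.1, "z": 0, "ax": 0, "ay": 0, "az": 0, "gripper": 1},
    {"x": 1.8, "y": 3.1, "z": 0, "ax": 0, "ay": 0, "az": 0, "gripper": 1},
    {"x": 1.8, "y": 3.1, "z": 0, "ax": 0, "ay": 0, "az": 0, "gripper": 1}
  ]
}}

```text
clock: 4.42
position: [569.7, -5.3, 248.1]
ee_rot: [0.981, -0.195, -0.002, 0.001]
contact_force: [0.3, -0.2, -0.5]
gripper_width: 16.4
grasp_force: 58.5
```

Emit:
{"name": "send_rows", "arguments": {
  "targets": [
    {"x": 1.8, "y": 3.1, "z": 0, "ax": 0, "ay": 0, "az": 0, "gripper": 1},
    {"x": 1.8, "y": 3.1, "z": 0, "ax": 0, "ay": 0, "az": 0, "gripper": 1},
    {"x": 0.8, "y": 1.0, "z": 0, "ax": 0, "ay": 0, "az": 0, "gripper": 1},
    {"x": 0, "y": 0, "z": 1, "ax": 0, "ay": 0, "az": 0, "gripper": 1},
    {"x": 0, "y": 0, "z": 0, "ax": 0, "ay": 0, "az": 0, "gripper": 1}
  ]
}}

```text
clock: 4.83
position: [582.3, -86.8, 236.4]
ee_rot: [0.981, -0.196, -0.003, 0.0]
contact_force: [-0.6, -1.1, -1.4]
gripper_width: 16.5
grasp_force: 58.6
```

```bash
python3 - <<'E'
from h import *
a,d=snap('scene','s4'); b,dt=snap('top','t4')
print(arm.boxes_of('scene','release_pin'),arm.boxes_of('scene','release_port'))
x=cv2.resize(a[120:270,270:420,::-1],None,fx=4,fy=4,interpolation=2)
cv2.imwrite('pics/c5.png',x)
s=arm.read_state();print(s['clock'],s['position'],s['contact_force'],s['gripper_width'])
E
```

```text
[{'rect': [252.5, 152.9, 15.0, 38.3], 'score': 0.83}, {'rect': [234.3, 121.1, 12.9, 23.1], 'score': 0.64}, {'rect': [350.8, 196.3, 18.7, 45.8], 'score': 0.54}] []
5.0333 [584.13098456 -85.06922108 239.97661701] [-0.24937306  0.00378257 -0.52974618] 16.341887894300577
```

View pics/c5.png

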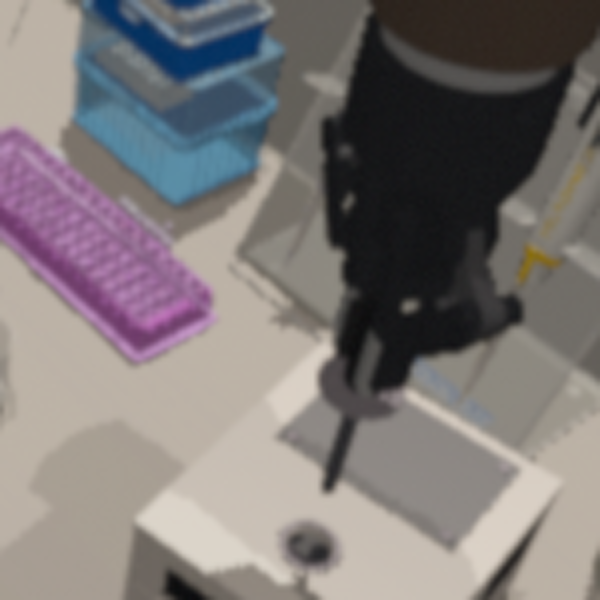

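The crop shows the shaft tip at (328,490) and the port at (310,545); I'll compare with the projections.

```bash
python3 - <<'E'
from h import *
m=arm.camera_model('scene'); T=np.linalg.inv(np.array(m['cam_to_world']))
def pr(p):
    c=T[:3,:3]@p+T[:3,3]; u=np.array([m['fx']*c[0]/c[2]+m['cx'],m['fy']*c[1]/c[2]+m['cy']]); return ((u-[270,120])*4+1.5).round(1)
for p in ([584,-86,100],[594,-86,100],[584,-76,100],[584,-86,154],[584,-86,164],[594,-86,154],[584,-76,154],[584,-86,229],[584,-86,233]): print(p,pr(np.array(p,float)))
d=np.load('pics/s4.npy'); P=cloud('scene',d); b=cv2.imread('pics/s4.png')
for lo,hi in((150,165),(165,180),(180,195),(195,210),(210,222),(222,240)):
    k=(abs(P[...,0]-584)<30)&(abs(P[...,1]+86)<30)&(P[...,2]>lo)&(P[...,2]<hi)&(d>0); print(lo,k.sum(),P[k].mean(0).round(1) if k.any() else '')
print(np.array(m['cam_to_world'])[:3,3])
E
```

```text
[584, -86, 100] [307.7 548.1]
[594, -86, 100] [321.5 538.8]
[584, -76, 100] [293.6 534.9]
[584, -86, 154] [328.3 482.6]
[584, -86, 164] [332.4 469.7]
[594, -86, 154] [342.7 473.2]
[584, -76, 154] [313.3 469.2]
[584, -86, 229] [360.9 378.8]
[584, -86, 233] [362.8 372.8]
150 19 [580.2 -88.4 158.7]
165 23 [580.4 -88.6 172.6]
180 24 [580.5 -88.6 187.7]
195 19 [580.3 -88.5 201.4]
210 0 
222 192 [575.3 -89.2 228.4]
[ 186.37185311 -322.04406016  697.60533268]
```

Emit:
{"name": "send_rows", "arguments": {
  "targets": [
    {"x": 0.15, "y": 0, "z": 1, "ax": 0, "ay": 0, "az": 0, "gripper": 1},
    {"x": 0, "y": 0, "z": 2, "ax": 0, "ay": 0, "az": 0, "gripper": 1},
    {"x": 0, "y": 0, "z": 2, "ax": 0, "ay": 0, "az": 0, "gripper": 1},
    {"x": 0, "y": 0, "z": 1.5, "ax": 0, "ay": 0, "az": 0, "gripper": 1},
    {"x": 0, "y": 0, "z": 1, "ax": 0, "ay": 0, "az": 0, "gripper": 1}
  ]
}}

```text
clock: 5.45
position: [584.7, -85.9, 163.0]
ee_rot: [0.981, -0.194, -0.001, 0.0]
contact_force: [0.2, -0.6, 0.3]
gripper_width: 16.3
grasp_force: 58.6
```

Emit:
{"name": "send_rows", "arguments": {
  "targets": [
    {"x": 0, "y": 0, "z": 0.5, "ax": 0, "ay": 0, "az": 0, "gripper": 1},
    {"x": 0, "y": 0, "z": 0.4, "ax": 0, "ay": 0, "az": 0, "gripper": 1},
    {"x": 0, "y": 0, "z": 0, "ax": 0, "ay": 0, "az": 0, "gripper": 1}
  ]
}}

```text
clock: 5.7
position: [585.8, -86.5, 156.0]
ee_rot: [0.981, -0.194, -0.0, 0.0]
contact_force: [-0.1, 0.4, -0.5]
gripper_width: 16.8
grasp_force: 58.6
```

Emit:
{"name": "send_rows", "arguments": {
  "targets": [
    {"x": 0, "y": 0, "z": 0.5, "ax": 0, "ay": 0, "az": 0, "gripper": 1},
    {"x": 0, "y": 0, "z": 0.5, "ax": 0, "ay": 0, "az": 0, "gripper": 1},
    {"x": 0, "y": 0, "z": 0, "ax": 0, "ay": 0, "az": 0, "gripper": 1}
  ]
}}

```text
clock: 5.95
position: [586.8, -86.8, 147.2]
ee_rot: [0.981, -0.194, 0.002, -0.0]
contact_force: [1.4, -0.3, 2.7]
gripper_width: 16.3
grasp_force: 58.9
```

Emit:
{"name": "send_rows", "arguments": {
  "targets": [
    {"x": 0, "y": 0, "z": 0.4, "ax": 0, "ay": 0, "az": 0, "gripper": 1},
    {"x": 0, "y": 0, "z": 0.3, "ax": 0, "ay": 0, "az": 0, "gripper": 1},
    {"x": 0, "y": 0, "z": 0, "ax": 0, "ay": 0, "az": 0, "gripper": 1}
  ]
}}

```text
clock: 6.2
position: [587.0, -86.8, 140.8]
ee_rot: [0.981, -0.194, 0.002, -0.0]
contact_force: [-0.9, -0.2, 6.8]
gripper_width: 16.3
grasp_force: 59.2
```

Force is climbing along the catch spring (≈7 N at about 10 mm). A little more.

Emit:
{"name": "send_rows", "arguments": {
  "targets": [
    {"x": 0, "y": 0, "z": 0.3, "ax": 0, "ay": 0, "az": 0, "gripper": 1},
    {"x": 0, "y": 0, "z": 0.1, "ax": 0, "ay": 0, "az": 0, "gripper": 1},
    {"x": 0, "y": 0, "z": 0, "ax": 0, "ay": 0, "az": 0, "gripper": 1},
    {"x": 0, "y": 0, "z": 0, "ax": 0, "ay": 0, "az": 0, "gripper": 1},
    {"x": 0, "y": 0, "z": 0, "ax": 0, "ay": 0, "az": 0, "gripper": 1}
  ]
}}

```text
clock: 6.62
position: [587.2, -86.9, 137.7]
ee_rot: [0.981, -0.194, 0.002, -0.0]
contact_force: [-0.1, 0.1, 7.9]
gripper_width: 16.8
grasp_force: 59.2
```

```bash
python3 - <<'E'
from h import *
a,d=snap('scene','s5'); b,dt=snap('top','t5')
print(arm.boxes_of('top','tray'),arm.boxes_of('scene','tray'))
x=cv2.resize(a[190:340,270:420,::-1],None,fx=3,fy=3,interpolation=2)
cv2.imwrite('pics/c6.png',x)
s=arm.read_state();print(s['clock'],s['position'],s['contact_force'],s['gripper_width'])
E
```

```text
[{'rect': [371.8, 192.6, 29.0, 29.4], 'score': 0.85}] [{'rect': [287.3, 273.3, 61.6, 56.7], 'score': 0.66}]
6.8167 [587.1844515  -86.85588454 137.72214886] [-0.56449127  1.20157592  8.49190347] 16.673286287254257
```

View pics/c6.png

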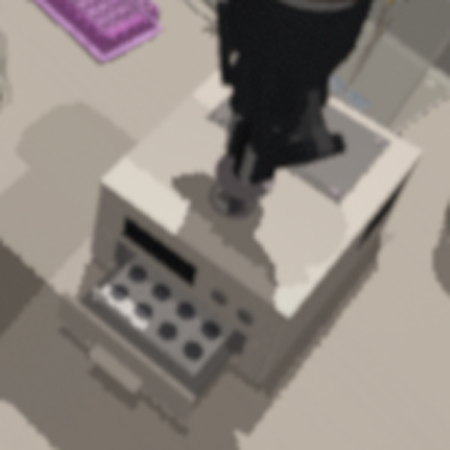

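The tray is out (holes at (170,300) in the crop, in front of the reader). Drawing the pin out.

Emit:
{"name": "send_rows", "arguments": {
  "targets": [
    {"x": 0, "y": 0, "z": -0.8, "ax": 0, "ay": 0, "az": 0, "gripper": 1},
    {"x": 0, "y": 0, "z": -2, "ax": 0, "ay": 0, "az": 0, "gripper": 1},
    {"x": 0, "y": 0, "z": -3, "ax": 0, "ay": 0, "az": 0, "gripper": 1},
    {"x": 0, "y": 0, "z": -3, "ax": 0, "ay": 0, "az": 0, "gripper": 1},
    {"x": 0, "y": 0, "z": -2, "ax": 0, "ay": 0, "az": 0, "gripper": 1}
  ]
}}

```text
clock: 7.23
position: [586.2, -86.9, 246.2]
ee_rot: [0.981, -0.195, 0.001, -0.0]
contact_force: [0.5, -0.5, -0.1]
gripper_width: 16.8
grasp_force: 58.6
```

Emit:
{"name": "send_rows", "arguments": {
  "targets": [
    {"x": 0, "y": 0, "z": -1.2, "ax": 0, "ay": 0, "az": 0, "gripper": 1},
    {"x": 0, "y": 0, "z": 0, "ax": 0, "ay": 0, "az": 0, "gripper": 1}
  ]
}}

```text
clock: 7.4
position: [586.9, -86.9, 258.8]
ee_rot: [0.981, -0.195, 0.003, -0.001]
contact_force: [0.1, 0.1, -0.1]
gripper_width: 16.7
grasp_force: 58.6
```

Emit:
{"name": "send_rows", "arguments": {
  "targets": [
    {"x": -0.9, "y": -1.5, "z": 0, "ax": 0, "ay": 0, "az": 0, "gripper": 1},
    {"x": -1.8, "y": -3.1, "z": 0, "ax": 0, "ay": 0, "az": 0, "gripper": 1},
    {"x": -1.8, "y": -3.1, "z": 0, "ax": 0, "ay": 0, "az": 0, "gripper": 1},
    {"x": -1.8, "y": -3.1, "z": 0, "ax": 0, "ay": 0, "az": 0, "gripper": 1},
    {"x": -1.8, "y": -3.1, "z": 0, "ax": 0, "ay": 0, "az": 0, "gripper": 1}
  ]
}}

```text
clock: 7.82
position: [562.6, 73.8, 253.6]
ee_rot: [0.981, -0.195, -0.001, 0.001]
contact_force: [0.1, 0.9, -0.9]
gripper_width: 16.4
grasp_force: 58.6
```

Emit:
{"name": "send_rows", "arguments": {
  "targets": [
    {"x": -1.8, "y": -3.1, "z": 0, "ax": 0, "ay": 0, "az": 0, "gripper": 1},
    {"x": -1.8, "y": -3.1, "z": 0, "ax": 0, "ay": 0, "az": 0, "gripper": 1},
    {"x": -1.8, "y": -3.1, "z": 0, "ax": 0, "ay": 0, "az": 0, "gripper": 1},
    {"x": -1.8, "y": -3.1, "z": 0, "ax": 0, "ay": 0, "az": 0, "gripper": 1},
    {"x": -1.8, "y": -3.1, "z": 0, "ax": 0, "ay": 0, "az": 0, "gripper": 1}
  ]
}}

```text
clock: 8.23
position: [538.6, 251.6, 253.7]
ee_rot: [0.981, -0.195, -0.001, 0.001]
contact_force: [1.0, -0.3, 0.0]
gripper_width: 16.6
grasp_force: 58.6
```

Emit:
{"name": "send_rows", "arguments": {
  "targets": [
    {"x": -1.8, "y": -3.1, "z": 0, "ax": 0, "ay": 0, "az": 0, "gripper": 1},
    {"x": -1.8, "y": -3.1, "z": 0, "ax": 0, "ay": 0, "az": 0, "gripper": 1},
    {"x": -0.95, "y": -1.0, "z": 0, "ax": 0, "ay": 0, "az": 0, "gripper": 1},
    {"x": 0, "y": 0, "z": 1, "ax": 0, "ay": 0, "az": 0, "gripper": 1},
    {"x": 0, "y": 0, "z": 0, "ax": 0, "ay": 0, "az": 0, "gripper": 1}
  ]
}}

```text
clock: 8.65
position: [523.6, 333.7, 241.7]
ee_rot: [0.981, -0.194, -0.002, 0.002]
contact_force: [-0.5, -0.9, -1.3]
gripper_width: 16.7
grasp_force: 58.6
```

```bash
python3 - <<'E'
from h import *
a,d=snap('scene','s6'); P=cloud('scene',d); c=np.array(arm.camera_model('scene')['cam_to_world'])[:2,3]
s=arm.read_state();p=s['position'];print(s['clock'],p)
def show(P,d,cx,cy,rs,r=25):
  for lo,hi in rs:
    k=(np.hypot(P[...,0]-cx,P[...,1]-cy)<r)&(P[...,2]>lo)&(P[...,2]<hi)&(d>0); print(lo,k.sum(),P[k].mean(0).round(1) if k.any() else '')
show(P,d,p[0],p[1],((145,160),(160,170),(170,180),(180,190),(190,200),(200,212),(212,230),(230,245)))
k=(P[...,2]>93)&(P[...,2]<99)&(np.hypot(P[...,0]-482,P[...,1]-346)<110)
print('plate',cv2.minAreaRect(P[k][:,:2].astype(np.float32)),np.median(P[k][:,2]))
u=np.array([p[0]-c[0],p[1]-c[1]]);print('add',4*u/np.hypot(*u))
x=cv2.resize(a[100:220,150:290,::-1],None,fx=5,fy=5,interpolation=2)
cv2.imwrite('pics/c7.png',x)
E
```

```text
8.7 [524.2434596  332.87806142 242.71437856]
145 5 [522.8 331.2 157.3]
160 11 [522.5 330.8 164.7]
170 10 [522.  330.5 175.3]
180 9 [522.9 330.3 184.8]
190 14 [523.1 330.6 194.9]
200 13 [521.9 330.5 206.5]
212 11 [517.9 327.9 221.3]
230 106 [520.5 326.  233.9]
plate ((482.6648864746094, 346.180419921875), (62.801727294921875, 169.15126037597656), 74.77679443359375) 94.54602704079059
add [1.8339171 3.5548204]
```

View pics/c7.png

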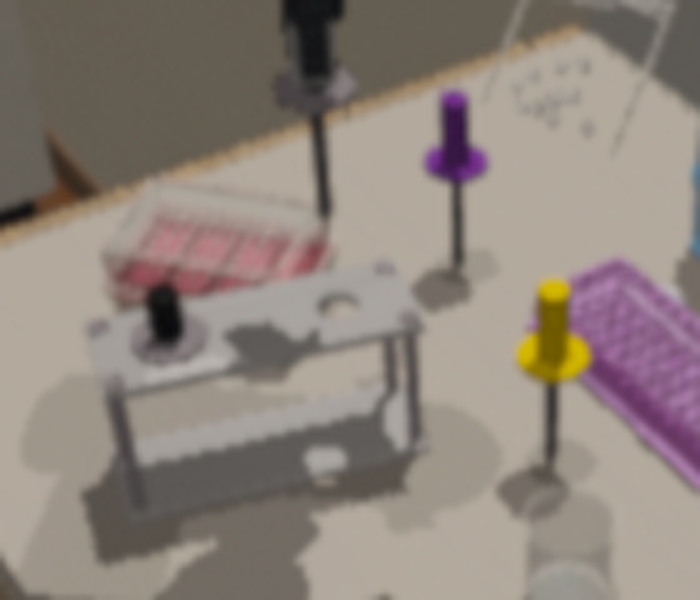

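Shaft axis measured at (524.1,333.8), hole at (526.1,334.4): shift +2 mm and lower.

Emit:
{"name": "send_rows", "arguments": {
  "targets": [
    {"x": 0.17, "y": -0.1, "z": 1, "ax": 0, "ay": 0, "az": 0, "gripper": 1},
    {"x": 0, "y": 0, "z": 2, "ax": 0, "ay": 0, "az": 0, "gripper": 1},
    {"x": 0, "y": 0, "z": 2, "ax": 0, "ay": 0, "az": 0, "gripper": 1},
    {"x": 0, "y": 0, "z": 1.5, "ax": 0, "ay": 0, "az": 0, "gripper": 1},
    {"x": 0, "y": 0, "z": 1, "ax": 0, "ay": 0, "az": 0, "gripper": 1}
  ]
}}

```text
clock: 9.12
position: [527.0, 332.2, 167.9]
ee_rot: [0.981, -0.196, -0.001, 0.001]
contact_force: [0.4, -0.6, -0.7]
gripper_width: 16.7
grasp_force: 58.6
```

Emit:
{"name": "send_rows", "arguments": {
  "targets": [
    {"x": 0, "y": 0, "z": 1.5, "ax": 0, "ay": 0, "az": 0, "gripper": 1},
    {"x": 0, "y": 0, "z": 1.8, "ax": 0, "ay": 0, "az": 0, "gripper": 1},
    {"x": 0, "y": 0, "z": 1.5, "ax": 0, "ay": 0, "az": 0, "gripper": 1},
    {"x": 0, "y": 0, "z": 0.7, "ax": 0, "ay": 0, "az": 0, "gripper": 1},
    {"x": 0, "y": 0, "z": 0, "ax": 0, "ay": 0, "az": 0, "gripper": 1}
  ]
}}

```text
clock: 9.53
position: [526.9, 332.9, 113.4]
ee_rot: [0.981, -0.195, -0.001, 0.002]
contact_force: [-0.1, -0.2, -1.0]
gripper_width: 16.7
grasp_force: 58.6
```

Emit:
{"name": "send_rows", "arguments": {
  "targets": [
    {"x": 0, "y": 0, "z": 0.3, "ax": 0, "ay": 0, "az": 0, "gripper": 1},
    {"x": 0, "y": 0, "z": 0.1, "ax": 0, "ay": 0, "az": 0, "gripper": 1},
    {"x": 0, "y": 0, "z": 0, "ax": 0, "ay": 0, "az": 0, "gripper": 1}
  ]
}}

```text
clock: 9.78
position: [527.8, 334.6, 112.1]
ee_rot: [0.981, -0.195, 0.0, -0.001]
contact_force: [-0.2, 0.1, 0.1]
gripper_width: 16.7
grasp_force: 58.6
```

Emit:
{"name": "send_rows", "arguments": {
  "targets": [
    {"x": 0, "y": 0, "z": 0.15, "ax": 0, "ay": 0, "az": 0, "gripper": 1},
    {"x": 0, "y": 0, "z": 0, "ax": 0, "ay": 0, "az": 0, "gripper": 1}
  ]
}}

```text
clock: 9.95
position: [527.5, 334.6, 110.2]
ee_rot: [0.981, -0.195, 0.0, -0.0]
contact_force: [0.6, 0.2, -1.2]
gripper_width: 16.2
grasp_force: 58.6
```

Emit:
{"name": "send_rows", "arguments": {
  "targets": [
    {"x": 0, "y": 0, "z": 0.15, "ax": 0, "ay": 0, "az": 0, "gripper": 1},
    {"x": 0, "y": 0, "z": 0, "ax": 0, "ay": 0, "az": 0, "gripper": 1}
  ]
}}

```text
clock: 10.12
position: [527.2, 334.5, 108.3]
ee_rot: [0.981, -0.195, -0.0, -0.0]
contact_force: [0.7, 0.2, -0.3]
gripper_width: 16.9
grasp_force: 58.6
```

Emit:
{"name": "send_rows", "arguments": {
  "targets": [
    {"x": 0, "y": 0, "z": 0.15, "ax": 0, "ay": 0, "az": 0, "gripper": 1},
    {"x": 0, "y": 0, "z": 0, "ax": 0, "ay": 0, "az": 0, "gripper": 1}
  ]
}}

```text
clock: 10.28
position: [527.5, 334.7, 107.4]
ee_rot: [0.981, -0.194, 0.0, -0.0]
contact_force: [-1.4, 0.3, 2.3]
gripper_width: 16.7
grasp_force: 59.1
```

Flange seated (same height as at the pick, 2 N). Release and retreat.

Emit:
{"name": "send_rows", "arguments": {
  "targets": [
    {"x": 0, "y": 0, "z": 0, "ax": 0, "ay": 0, "az": 0, "gripper": 0.3},
    {"x": 0, "y": 0, "z": 0, "ax": 0, "ay": 0, "az": 0, "gripper": -0.2},
    {"x": 0, "y": 0, "z": 0, "ax": 0, "ay": 0, "az": 0, "gripper": -0.2},
    {"x": 0, "y": 0, "z": 0, "ax": 0, "ay": 0, "az": 0, "gripper": -0.2},
    {"x": 0, "y": 0, "z": 0, "ax": 0, "ay": 0, "az": 0, "gripper": -0.2}
  ]
}}

```text
clock: 10.7
position: [527.3, 334.4, 106.6]
ee_rot: [0.981, -0.195, -0.0, 0.0]
contact_force: [-0.2, -0.6, 0.4]
gripper_width: 51.1
grasp_force: 0.0
```

Emit:
{"name": "send_rows", "arguments": {
  "targets": [
    {"x": 0, "y": 0, "z": -1, "ax": 0, "ay": 0, "az": 0, "gripper": -0.2},
    {"x": 0, "y": 0, "z": -2, "ax": 0, "ay": 0, "az": 0, "gripper": -0.2},
    {"x": 0, "y": 0, "z": -3, "ax": 0, "ay": 0, "az": 0, "gripper": -0.2},
    {"x": 0, "y": 0, "z": -3, "ax": 0, "ay": 0, "az": 0, "gripper": -0.2},
    {"x": 0, "y": 0, "z": -3, "ax": 0, "ay": 0, "az": 0, "gripper": -0.2}
  ]
}}

```text
clock: 11.12
position: [527.3, 334.3, 228.9]
ee_rot: [0.981, -0.195, 0.0, -0.0]
contact_force: [0.6, 2.0, 0.3]
gripper_width: 51.4
grasp_force: 0.0
```

Emit:
{"name": "send_rows", "arguments": {
  "targets": [
    {"x": -3, "y": 0, "z": -1, "ax": 0, "ay": 0, "az": 0, "gripper": -0.2},
    {"x": -3, "y": 0, "z": 0, "ax": 0, "ay": 0, "az": 0, "gripper": -0.2},
    {"x": -3, "y": 0, "z": 0, "ax": 0, "ay": 0, "az": 0, "gripper": -0.2},
    {"x": -2, "y": 0, "z": 0, "ax": 0, "ay": 0, "az": 0, "gripper": -0.2},
    {"x": 0, "y": 0, "z": 0, "ax": 0, "ay": 0, "az": 0, "gripper": -0.2}
  ]
}}

```text
clock: 11.53
position: [423.1, 377.5, 238.3]
ee_rot: [0.981, -0.193, 0.0, -0.001]
contact_force: [-0.1, -0.8, -0.9]
gripper_width: 50.8
grasp_force: 0.0
```

```bash
python3 - <<'E'
from h import *
a,d=snap('scene','s8'); b,dt=snap('top','t8')
s=arm.read_state();print(s['clock'],s['position'],s['contact_force'],s['gripper_width'])
x=cv2.resize(a[120:330,150:430,::-1],None,fx=2.8,fy=2.8,interpolation=2)
cv2.imwrite('pics/c8.png',x)
P=cloud('top',dt)
k=(np.hypot(P[...,0]-526,P[...,1]-334)<25)
for lo,hi in((97,103),(138,150)):
    m=k&(P[...,2]>lo)&(P[...,2]<hi); print(m.sum(),P[m].mean(0))
E
```

```text
11.6333 [425.41617849 376.86345936 237.90596623] [0.3239161  0.01284479 0.23772076] 51.930763264896314
177 [525.48434204 331.68152922  99.39805749]
54 [527.12833971 334.01253646 144.42662708]
```

View pics/c8.png

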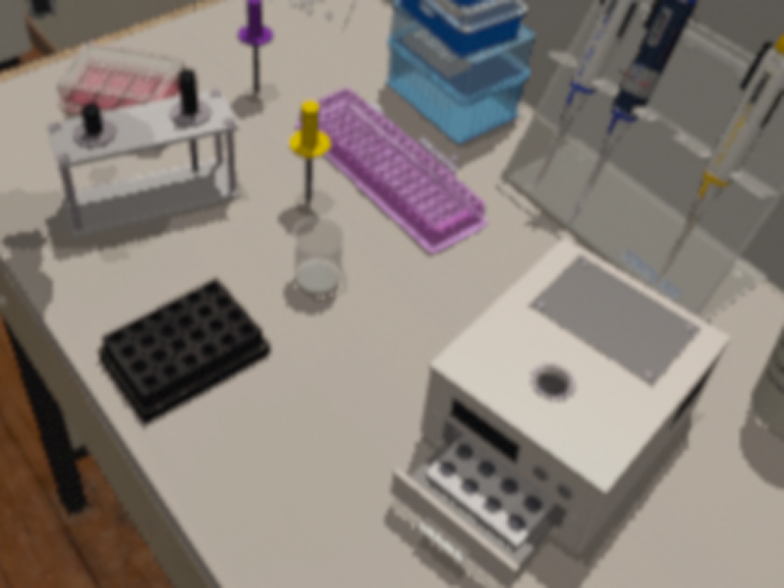

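Both pins hang in the rack (handles at (92,118) and (188,90)), the tray is out at (480,510), and the arm is clear.

```bash
python3 -c "
from bench import arm
print(arm.job_done())"
```

```text
the job is handed in; nothing more can be done
None
```

The long release pin freed the tray, which is fully out, and hangs upright in its place in the rack again; the short pin was left alone, and I handed the job in at about 11.6 s (no verdict returned).

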